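# Load the cell charger and send its tray home

### The arm

A 6-joint arm with a two-finger parallel gripper is mounted at the origin on the work surface. World frame = base frame: x ahead of the robot, y to its left, z up, the work surface at z = 0. Lengths are in mm, angles in rad, forces in N, time in s.
With the tool pointing down it reaches from about 275 to 825 mm from the base axis. Payload 4.9 kg.
Tool frame: the origin (TCP) lies at the very end of the fingers, on their centre line; the grasp point (between the pads) lies 19 mm behind it; z points along the fingers, y is the direction in which the jaws open and shut (so a half turn about z gives the same grasp; the last joint's range is limited). The gripper opens to 85 mm and grips with 20 to 120 N. Pads are 22 mm wide; open, the fingers measure 114 mm over their backs; the gripper's body (76 mm by 85 mm) begins 54 mm behind the grasp point. The pads swing forward as they close: fully open they stand 13 mm farther back than shut.
Start: joints at [-1.458, 0.326, -0.193, 1.052, 0, 1.437], TCP at [134.377, -533.349, 231.281] pointing down, gripper open.
Joint ranges: [-2.65, 2.65], [-0.97, 1.79], [-1.3, 1.35], [-1.93, 2.1], [-1.47, 1.37], [-3.14, 3.14]. Speed limits (rad/s): [2.57, 2.57, 3.14, 3.14, 3.14, 3.14].

### API

Orientations are given as [roll, pitch, yaw] about the fixed x, y, z axes, in that order (R = Rz(yaw) Ry(pitch) Rx(roll)).
In Python, from bench import bot, solve_ik, imaging gives the robot as it stands. Calls block until the motion is done:
- bot.move_ptp(position, orientation): joint-space move of the TCP to a pose.
- bot.movel(position, rot=None, max_speed=150, threshold=None): straight line of the TCP; rot=None keeps the orientation; max_speed is the mean speed in mm/s. With threshold (N) it stops when the force on the tool has changed by that much, and returns True; else False.
- bot.move_j(angles): joint-space move.
- bot.grip(opening, effort=None): opening from 0.0 (shut) to 1.0 (fully open); effort is the grip in N (None keeps the last); returns when the fingers have stopped.
- bot.dwell(seconds).
- solve_ik(position, orientation): joint angles nearest the present ones, or None.
- bot.get_state(): the state.
- imaging.capture(name): name is "scene" or "top" or "wrist"; returns the picture (420x560x3 uint8, blue, green, red); there is no depth.
- imaging.camera_model(name): a dict with "K" (3x3 intrinsics, pixels), "position" and "rotation" of the camera in the world. Camera axes: x right, y up, looking along -z (the intrinsics and any distortion apply to the point x, -y, -z); pixel columns grow to the right and rows downward; lengths in mm; the calibration is good to about 2 mm. A picture is of the moment at which its call begins: read the wrist's pose just before it. camera_model takes no time and is no camera call; for the wrist camera it gives the pose at the moment of the call.
A pose or a line that the arm cannot do raises bot.IKError and nothing moves.
- bot.sign_off(): hands the job in, once; it reports no verdict.
The state is a dict: "t": time; "qpos": joint angles; "joint_velocities": joint speeds; "effort": joint torques, N m; "tcp_pos": TCP position; "orientation": TCP orientation; "contact_force": force on the tool from outside, world axes, zero at the start; "wrist_torque": the same for the moment, N m; "opening": opening from 0.0 (shut) to 1.0 (fully open).
Only numpy, scipy, OpenCV 4.12 (cv2) and the standard library are available. Lean on these libraries where they do the work, as an engineer would, in place of code of your own. Each camera call takes 0.05 s, during which the arm holds its last target. There are 200 camera calls.

### The job

Load every green cell lying about into the charger tray, one to a bay and any bay will do, while the tray is still pinned out: press the cell's flat end onto the bay's spring, then roll its plus end down under the retaining lip so that the button sits on the contact at the back. When all are in, draw the red-handled lock pin up, turn it and leave it parked in its raised side notch, then push the tray fully home so that its own front edge lifts the orange catch and the catch drops in front of it. Do not touch the catch, and leave the other things on the worktop where they are.

Things in the scene. Friction and masses are not known exactly. Their poses are not given: they have to be found in the camera images.
- dock: White flat charger fixed to the worktop, housing 284 mm wide, 205 deep, 62 high. Origin: on the worktop under the middle of the housing's mouth; x into the housing, away from the robot; y left; z up. A grey tray stands drawn out of the mouth towards -x. On the roof: lock pin at x 34, y 0; hinge of the orange catch at x 60, y 124, z 66 mm
- tray (a joint): Slide of the grey tray along dock x, m: 0 drawn out, 0.075 home (stop). 2 N friction, stays put; blocked while the pin is down. At 0, dock frame, mm: floor top z 12; fascia (front wall, 280 wide) x -88 to -80, top z 53; contact rail face x -14, top z 42, its retaining lip overhangs the bays to x -21 at z 39 to 42. Push the fascia from outside; home it ends with its outer face at x -13
- bay0 (a point): Seat centre of the bay at y = -78 mm (dock frame): where a seated cell's origin lies, 25 mm before the contact face, 13 mm above the tray floor; moves with the tray, axes as the dock's. In each bay a round steel pressure plate (24 mm across, its middle 13 mm above the floor) on a coil spring stands out of the fascia, 46 mm from the contact face when free, so a seated 50 mm cell holds it in by 4 mm
- bay1 (a point): Seat centre of the bay at y = -26 mm (dock frame): where a seated cell's origin lies, 25 mm before the contact face, 13 mm above the tray floor; moves with the tray, axes as the dock's. Each spring: 2 N to start, 160 N/m more, 16 mm of travel. A cell clears the lip when its minus end presses the plate in by 9 to 15 mm; let go, it is pushed under the lip
- bay2 (a point): Seat centre of the bay at y = 26 mm (dock frame): where a seated cell's origin lies, 25 mm before the contact face, 13 mm above the tray floor; moves with the tray, axes as the dock's. Ribs 10 mm above the floor keep a cell sideways (28 mm gap) at x -80 to -62 and -22 to -14; between them there is room for fingers
- bay3 (a point): Seat centre of the bay at y = 78 mm (dock frame): where a seated cell's origin lies, 25 mm before the contact face, 13 mm above the tray floor; moves with the tray, axes as the dock's. The gap between cells in neighbouring bays is 26 mm
- fascia (a point): Middle of the top edge of the fascia's outer face (z = 53 mm); moves with the tray
- pin_lift (a joint): Height of the spring-loaded lock pin, m: 0 = down in the tray's bore (tray locked out), at most 0.022. About 3 N to lift; let go, it springs down unless it rests in its notch. Its steel cross-pin must be above 0.017 to turn over the sleeve's wall; turned to 1.31 rad it lowers into the side notch and rests at 0.013, clear of the tray
- pin_turn (a joint): Turn of the pin's red T-handle about the vertical, rad, counter-clockwise from above: 0 = bar along the dock's x (as at the start), 1.31 = over the side notch, 1.33 = stop
- pin_grip (a point): Middle of the red T-handle's bar: 34 mm long, 10 wide, 14 high, centre 90 mm above the worktop with the pin down; axes turn with the handle, x along the bar. The steel sleeve below, 15 mm in radius, reaches 80 mm above the worktop
- catch (a joint): Orange gravity catch, 16 mm wide, on the roof's front edge at the dock's left (y = 124 mm), rad: 0 = hanging at rest, tooth end at z = 44 mm; positive = lifted (to 0.6). The fascia's top edge lifts it by its ramp (about 0.1) as the tray comes in; with the tray home its tooth drops in front of the fascia
- mat: Shallow black parts tray fixed to the worktop, 250 x 250 mm, in which the cells lie at the start: floor top 3 mm above the worktop, rim 6 mm wide and 11 mm above the worktop (8 above the floor). Origin: middle of its underside
- cell0: Green rechargeable C cell (white band near the plus end), 26 mm in diameter, 50 mm long over all, 80 g, lying on its side. Origin: on its axis at mid-length; x along the axis towards the plus end, whose steel button is 9 mm across and 3 mm long. May be absent (None)
- cell1: Green rechargeable C cell (white band near the plus end), 26 mm in diameter, 50 mm long over all, 80 g, lying on its side. Origin: on its axis at mid-length; x along the axis towards the plus end, whose steel button is 9 mm across and 3 mm long. May be absent (None)
- cell2: Green rechargeable C cell (white band near the plus end), 26 mm in diameter, 50 mm long over all, 80 g, lying on its side. Origin: on its axis at mid-length; x along the axis towards the plus end, whose steel button is 9 mm across and 3 mm long. May be absent (None)
- cell3: Green rechargeable C cell (white band near the plus end), 26 mm in diameter, 50 mm long over all, 80 g, lying on its side. Origin: on its axis at mid-length; x along the axis towards the plus end, whose steel button is 9 mm across and 3 mm long. May be absent (None)
- pods: Clear jar with green cap, 90 mm across, 110 mm high; a bystander. Origin: its underside, middle
- screwdriver: Yellow screwdriver lying down; a bystander
- brush: Wooden brush, 150 x 45 x 36 mm; a bystander. Origin: its underside, middle
- lantern: Yellow lantern, 90 mm across, 180 mm high; a bystander. Origin: its underside, middle
- soapdish: White dish, 90 mm across, 30 mm high; a bystander. Origin: its underside, middle
Mind the look-alikes: they are no part of the job. What is shaped like the cell0 but blue or pink is not meant. Leave any pink look-alike of the cell3 alone.

How it is judged:
By the outcome, as a careful person would: the job done as asked, in the order asked, and still so for the second after the job is handed in, with the robot touching nothing.
Of cell0, cell1, cell2, cell3 only 3 to 4 are there at a start; the rules pass over those that are not, and their reading is None.
At some moment in a run one of cell0, cell1, cell2, cell3 may be knocked a few centimetres aside while the robot is not near it.
Once in a run the grip may slacken for a moment while it holds something.
It also fails if it takes over 210 s, if anything falls off the work surface, if the arm or the gripper's body presses on something with over 40 N, if the wrist force passes 120 N, or if a joint passes its speed limit or range.

## Working session

There is one attempt and no reset: what is moved stays moved. The work goes in short steps, each a Python script; the robot and the scene stay as the last script left them, time stands still between calls to the robot, and variables do not carry over. Pictures are saved under pics/ and viewed, about 12 in all and at most 16, crops included, and the job is handed in when it is done.

```bash
ls; mkdir -p pics
python3 - <<'E'
from bench import bot, imaging
import cv2,numpy as np
for n in("top","scene"):
    im=imaging.capture(n); cv2.imwrite(f"pics/{n}0.png",cv2.resize(im,(800,600),interpolation=cv2.INTER_CUBIC)); cv2.imwrite(f"pics/{n}_raw.png",im)
    m=imaging.camera_model(n); print(n,m)
print(bot.get_state()['t'])
E
```

```text
pics
top {'K': array([[381.69242985,   0.        , 285.21757911],
       [  0.        , 381.69242985, 208.4719781 ],
       [  0.        ,   0.        ,   1.        ]]), 'position': array([ 354.8180495 ,   19.23149417, 1332.44463998]), 'rotation': array([ 1.49737350e-01,  6.70570302e-04, -1.57754641e+00])}
scene {'K': array([[471.7271176 ,   0.        , 280.81881907],
       [  0.        , 471.7271176 , 215.86449167],
       [  0.        ,   0.        ,   1.        ]]), 'position': array([1044.56999633,  565.73645345, 1079.04808901]), 'rotation': array([ 0.64532455, -0.01546922,  2.42371558])}
0.1
```

View pics/top0.png

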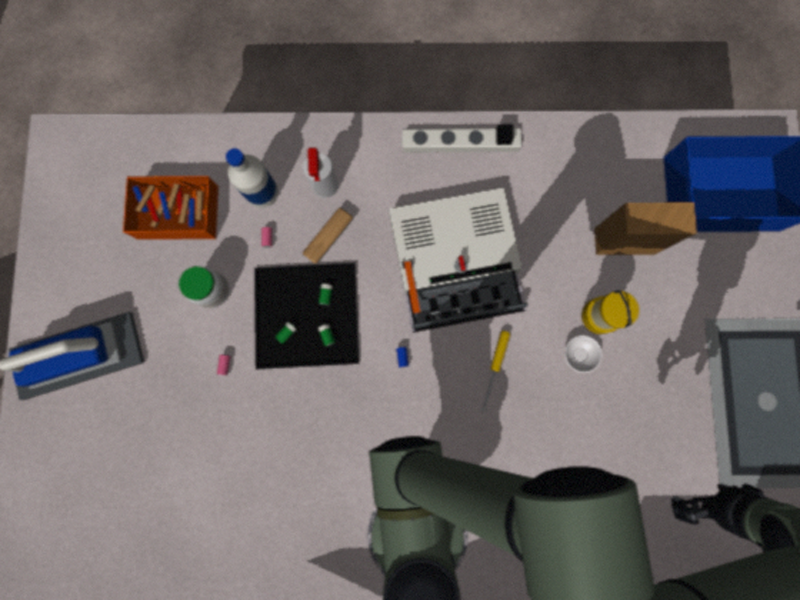

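View pics/scene0.png

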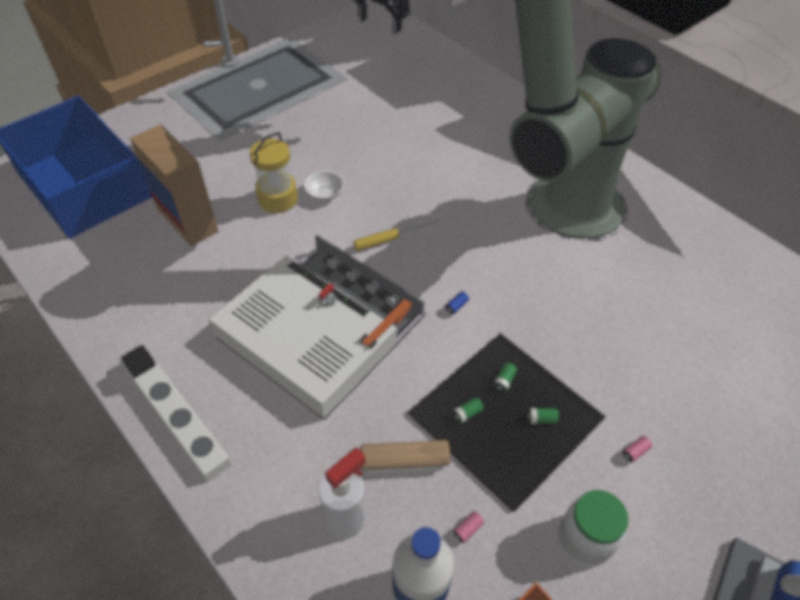

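Seen: three green cells in the mat (top view at (326,294), (286,333), (326,335)). Not meant: the blue one at (403,355), the pinks at (266,236) and (223,364), and the green jar cap at (197,285). The dock is at about (460,260). Next I'll get rough positions and take closer wrist views.

```bash
cat > h.py <<'E'
from bench import bot, solve_ik, imaging
import cv2,numpy as np
from scipy.spatial.transform import Rotation as Rn
def ray(m,u,v):
    R=Rn.from_euler('xyz',m['rotation']).as_matrix(); K=m['K']
    d=R@np.array([(u-K[0,2])/K[0,0],-(v-K[1,2])/K[1,1],-1.]); return np.array(m['position']),d
def p2w(m,u,v,z):
    o,d=ray(m,u,v); return o+d*(z-o[2])/d[2]
def w2p(m,P):
    R=Rn.from_euler('xyz',m['rotation']).as_matrix(); c=(np.atleast_2d(P)-m['position'])@R
    return np.c_[m['K'][0,0]*c[:,0]/-c[:,2]+m['K'][0,2], m['K'][1,2]-m['K'][1,1]*c[:,1]/-c[:,2]]
def down(yaw): return [np.pi,0,yaw]
def snap(n,f):
    m=imaging.camera_model(n); im=imaging.capture(n); cv2.imwrite(f"pics/{f}_raw.png",im)
    np.save(f"pics/{f}.npy",m,allow_pickle=True); return m,im
def load(f): return np.load(f"pics/{f}.npy",allow_pickle=True).item(),cv2.imread(f"pics/{f}_raw.png")
E
python3 - <<'E'
from h import *
m=imaging.camera_model('top')
for n,u,v,z in [('c',326,294,16),('c',286,333,16),('c',326,335,16),('mat',255,267,11),('mat',355,262,11),('mat',360,363,11),('mat',257,368,11),('roofBL',391,206,62),('roofBR',502,188,62),('fascL',413,330,53),('fascR',524,309,53),('pin',462,262,97),('blue',403,355,13),('lanttop',612,310,180),('jartop',197,284,110)]:
    print(n,p2w(m,u*.7,v*.7,z).round())
s=bot.get_state(); print(s['orientation'])
w=imaging.camera_model('wrist'); print(w,s['tcp_pos'])
print(w2p(w,s['tcp_pos']))
R=Rn.from_euler('xyz',s['orientation']).as_matrix(); print(R.T@(np.array(w['position'])-s['tcp_pos']), R.T@Rn.from_euler('xyz',w['rotation']).as_matrix())
E
```

```text
c [564. 218.  16.]
c [469. 313.  16.]
c [464. 216.  16.]
mat [634. 395.  11.]
mat [645. 148.  11.]
mat [396. 134.  11.]
mat [386. 382.  11.]
roofBL [771.  57.  62.]
roofBR [ 815. -213.   62.]
fascL [471.   6.  53.]
fascR [ 519. -257.   53.]
pin [ 624. -108.   97.]
blue [415.  30.  13.]
lanttop [ 499. -417.  180.]
jartop [574. 498. 110.]
[-3.14006980e+00 -1.99738173e-04  2.46774652e-01]
{'K': array([[356.04545252,   0.        , 276.57715333],
       [  0.        , 356.04545252, 206.12049311],
       [  0.        ,   0.        ,   1.        ]]), 'position': array([ 214.09367561, -511.87925741,  372.95790318]), 'rotation': array([-0.32527327,  0.00149263, -1.3242834 ])} [ 134.30338472 -532.82293674  230.58920907]
[[278.90050091 278.24570032]]
[  82.51757802   -1.03499783 -142.35080395] [[-2.62018784e-04  9.47499679e-01  3.19756611e-01]
 [ 9.99999965e-01  2.57945412e-04  5.50905884e-05]
 [-3.02814358e-05  3.19756614e-01 -9.47499713e-01]]
```

Run:
```python
from h import *
bot.movel([134,-450,380])
bot.move_ptp([590,-100,330],down(0.0)); bot.movel([590,-100,230])
m,im=snap('wrist','dock1'); cv2.imwrite('pics/dock1.png',cv2.resize(im,(800,600),interpolation=cv2.INTER_CUBIC))
bot.move_ptp([545,255,230],down(0.0))
m,im=snap('wrist','mat1'); cv2.imwrite('pics/mat1.png',cv2.resize(im,(800,600),interpolation=cv2.INTER_CUBIC))
print(bot.get_state()['t'])
```

```text
9.0417
```

View pics/dock1.png

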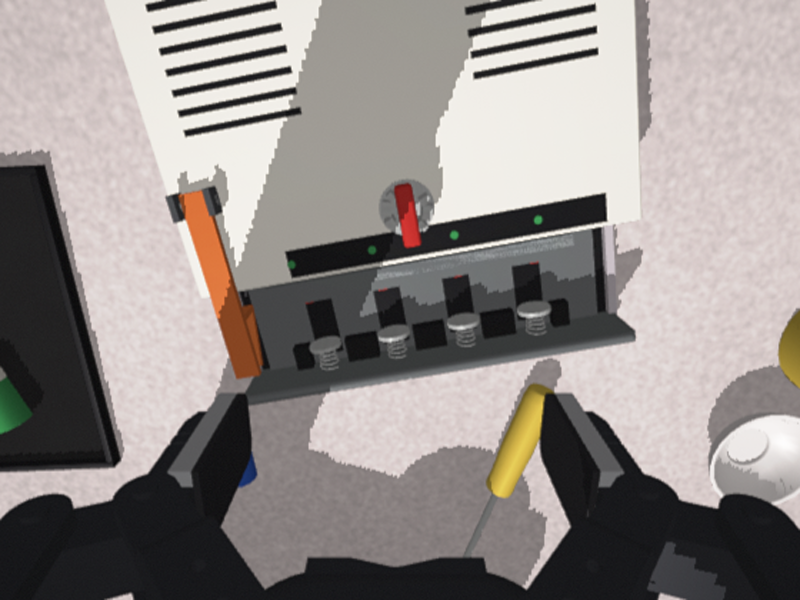

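View pics/mat1.png

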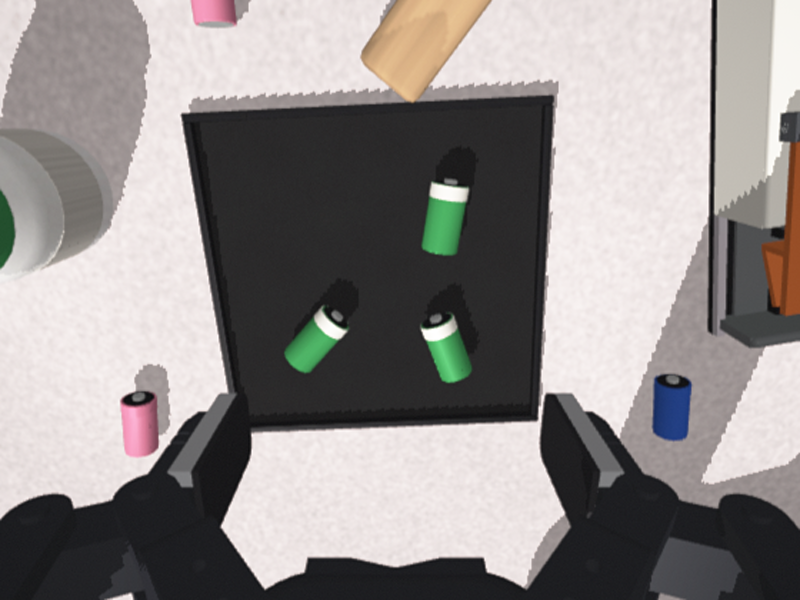

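Run:
```python
from h import *
m,im=load('dock1')
cv2.imwrite('pics/dock1c.png',cv2.resize(im[120:290,160:455],None,fx=2.7,fy=2.7,interpolation=cv2.INTER_CUBIC))
m,im=load('mat1')
cv2.imwrite('pics/mat1c.png',cv2.resize(im[100:290,180:350],None,fx=3.15,fy=3.15,interpolation=cv2.INTER_CUBIC))
```

```text
(no output)
```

View pics/dock1c.png

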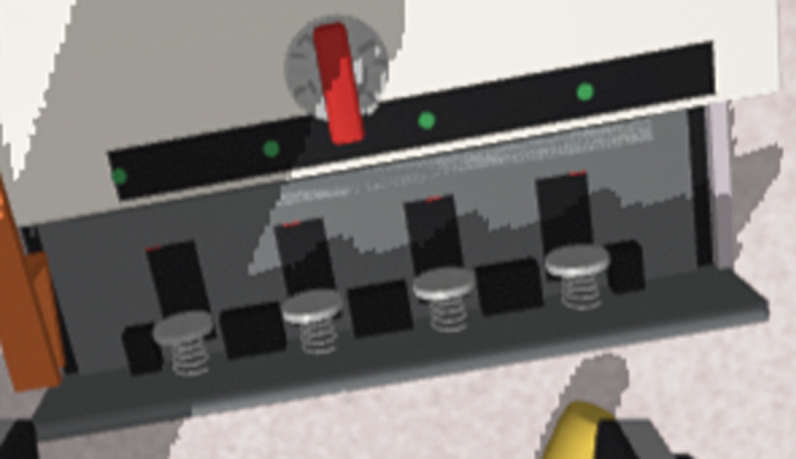

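View pics/mat1c.png

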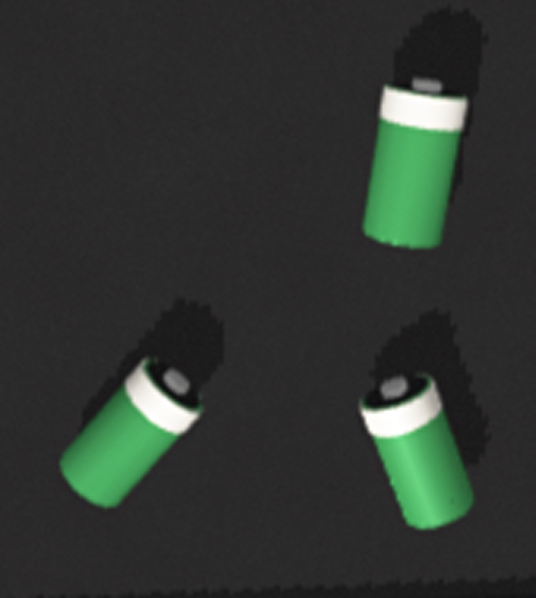

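Both crops confirm it: three green cells with a white band at the plus end, at crop (415,165), (130,435) and (418,460). The dock crop shows four plates at (183,325), (312,303), (443,283) and (577,260), and the pin bar from (329,25) to (347,143). Next I'll fit the dock pose and the cell poses.

```bash
cat >> h.py <<'E'
from scipy.optimize import least_squares
def dockT(p): 
    c,s=np.cos(p[2]),np.sin(p[2]); return lambda q: np.atleast_2d(q)@np.array([[c,s,0],[-s,c,0],[0,0,1]])+[p[0],p[1],0]
def cells(m,im,z=16):
    hsv=cv2.cvtColor(im,cv2.COLOR_BGR2HSV)
    g=cv2.inRange(hsv,(45,90,50),(85,255,255)); w=cv2.inRange(hsv,(0,0,140),(180,70,255))
    out=[]
    for c in cv2.findContours(g,cv2.RETR_EXTERNAL,cv2.CHAIN_APPROX_NONE)[0]:
        if not 250<cv2.contourArea(c)<6000: continue
        mg=cv2.drawContours(np.zeros_like(g),[c],-1,255,-1)
        near=cv2.dilate(mg,np.ones((31,31)))
        n,l,st,_=cv2.connectedComponentsWithStats(w&near)
        if n<2: continue
        k=1+np.argmax(st[1:,4]); mw=np.where(l==k,255,0).astype(np.uint8)
        P=np.argwhere((mg|mw)>0)[:,::-1].astype(np.float32)
        W=np.array([p2w(m,u,v,z)[:2] for u,v in P]) if z else P
        gc=np.array([p2w(m,u,v,z)[:2] for u,v in np.argwhere(mg>0)[:,::-1]]).mean(0)
        wc=np.array([p2w(m,u,v,z)[:2] for u,v in np.argwhere(mw>0)[:,::-1]]).mean(0)
        r=cv2.minAreaRect(W.astype(np.float32)); b=cv2.boxPoints(r)
        e=[b[1]-b[0],b[2]-b[1]]; e=max(e,key=np.linalg.norm); L=np.linalg.norm(e); e=e/L
        if e@(wc-gc)<0: e=-e
        out.append((np.array(r[0])+1.5*e, np.arctan2(e[1],e[0]), L, min(r[1])))
    return out
E
python3 - <<'E'
from h import *
m,_=load('dock1')
ob=[((51,0,97),(329,25)),((17,0,97),(347,143)),((-60,78,25),(183,325)),((-60,26,25),(312,303)),((-60,-26,25),(443,283)),((-60,-78,25),(577,260)),((0,-142,62),(779,93)),((-80,-140,53),(768,302)),((-88,-140,53),(768,318))]
D=np.array([o[0] for o in ob],float); U=np.array([o[1] for o in ob])/2.7+[160,120]
f=lambda p:(w2p(m,dockT(p)(D))-U).ravel()
r=least_squares(f,[590,-100,.18],loss='soft_l1'); print(r.x.round(3)); print(f(r.x).reshape(-1,2).round(1))
m,im=load('mat1')
for c in cells(m,im): print(c)
t=lambda u,v:p2w(m,u/3.15+180,v/3.15+100,16)[:2]
for a,b in [((402,237),(426,92)),((88,484),(174,386)),((437,507),(400,393))]:
    a,b=t(*a),t(*b); d=b-a; print((a+b)/2+1.5*d/np.linalg.norm(d),np.arctan2(d[1],d[0]),np.linalg.norm(d))
E
```

```text
[ 5.90440e+02 -1.12211e+02  1.84000e-01]
[[-0.8  1.3]
 [ 0.2  0.3]
 [-0.8 -0.2]
 [-0.7 -0.3]
 [-0.5 -1.3]
 [-0.7 -1.4]
 [ 1.3 -0.8]
 [ 1.6  0.9]
 [ 1.9  2.3]]
(array([461.81669486, 215.72727919]), np.float32(0.3680992), np.float32(51.55927), 26.64244270324707)
(array([468.70489335, 318.60869348]), np.float32(-0.71603584), np.float32(51.11124), 27.05281639099121)
(array([563.73311901, 221.63045284]), np.float32(-0.14631046), np.float32(49.38087), 26.48512840270996)
(array([555.14316106, 523.76549181]), np.float32(-0.24391457), np.float32(90.106544), 24.049549102783203)
[565.18864455 220.77939696] -0.1332527277019484 46.884688235777176
[471.16514801 315.15184091] -0.7082842982408273 48.55453611245773
[465.6182497  216.62425162] 0.31770860610522844 45.615795773615524
```

```bash
sed -i "s/np.array(r\[0\])+1.5\*e/np.array(r[0])+(L\/2-22)*e/" h.py
cat >> h.py <<'E'
DP=[590.4,-112.2,0.184]
BY=[-78,-26,26,78]
D10=10.
def down_R(th,yaw): return [np.pi,-th,yaw]
def tcp_for(C,th,dp=None,d=D10):
    """TCP world position for cell centre C (dock frame), tilt th"""
    dp=dp or DP; w=dockT(dp)(C)[0]
    return w+d*Rn.from_euler('xyz',down_R(th,dp[2])).as_matrix()[:,2]
def minus2c(xm,y,zm,th): return [xm+25*np.cos(th),y,zm+25*np.sin(th)]
def pick(guess):
    """fine look, then grasp the green cell nearest guess (x,y,yaw)"""
    x,y,yaw=guess
    bot.grip(0.75); bot.move_ptp([x,y,130],down(yaw))
    for k in range(2):
        m=imaging.camera_model('wrist'); im=imaging.capture('wrist')
        cs=[c for c in cells(m,im) if 40<c[2]<60]
        if not cs: return None
        c=min(cs,key=lambda c:np.hypot(*(c[0]-[x,y]))); x,y,yaw=*c[0],float(c[1]); print('fine',c)
        bot.movel([x,y,130 if k==0 else 70],down(yaw))
    bot.movel([x,y,6.5],max_speed=80); bot.grip(0.0,50)
    bot.movel([x,y,140],max_speed=120); return bot.get_state()['opening']
def hover(bay,dp=None):
    dp=dp or DP; th=np.radians(20)
    bot.move_ptp(tcp_for(minus2c(-58,BY[bay],95,th),th,dp),down_R(th,dp[2]))
E
python3 - <<'E'
from h import *
m,im=load('mat1')
for c in cells(m,im): print(c)
print(pick((565,220,-.14)), bot.get_state()['t'])
hover(1)
m,im=snap('wrist','hov1'); cv2.imwrite('pics/hov1.png',cv2.resize(im,(800,600),interpolation=cv2.INTER_CUBIC))
s=bot.get_state(); print(s['t'],s['opening'],s['tcp_pos'],s['orientation'])
E
```

```text
(array([463.94362354, 216.54758883]), np.float32(0.3680992), np.float32(51.55927), 26.64244270324707)
(array([470.25568128, 317.25938606]), np.float32(-0.71603584), np.float32(51.11124), 27.05281639099121)
(array([564.9108355 , 221.45690042]), np.float32(-0.14631046), np.float32(49.38087), 26.48512840270996)
(array([576.05845642, 518.56030798]), np.float32(-0.24391457), np.float32(90.106544), 24.049549102783203)
fine (array([564.50674796, 221.62987384]), np.float32(-0.12595801), np.float32(50.740356), 25.701805114746094)
fine (array([565.03628492, 221.30488044]), np.float32(-0.13698281), np.float32(51.38639), 25.697969436645508)
0.28092923535949393 13.4417
17.825 0.2824544393066062 [ 564.64769825 -143.37547617   94.18667668] [ 3.14153924 -0.34909272  0.18424375]
```

View pics/hov1.png

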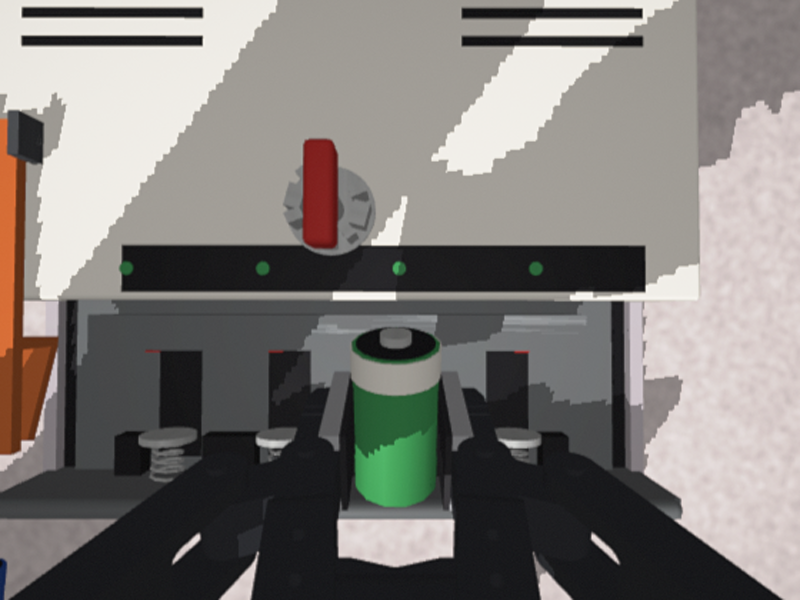

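Run:
```python
from h import *
m,im=load('hov1')
P=dict(led3=(0,78,62),led2=(0,26,62),led1=(0,-26,62),led0=(0,-78,62),pl3=(-60,78,25),pl1=(-60,-26,25),pl0=(-60,-78,25),barF=(17,0,97),barB=(51,0,97),sleeve=(34,0,80),roofR=(0,-142,62),fasR=(-88,-140,53),fasRi=(-80,-140,53))
for k,v in P.items(): print(k,(w2p(m,dockT(DP)(v))[0]/.7).round(1))
th=np.radians(20); C=np.array(minus2c(-58,-26,95,th))
for s in(-25,22,25): print('cell',s,(w2p(m,dockT(DP)(C+s*np.array([np.cos(th),0,np.sin(th)])))[0]/.7).round(1))
cv2.imwrite('pics/hov1c.png',cv2.resize(im[150:365,0:480],None,fx=1.66,fy=2.4,interpolation=cv2.INTER_CUBIC))
```

```text
led3 [125.4 300.4]
led2 [261.7 300.4]
led1 [398.  300.4]
led0 [534.3 300.4]
pl3 [167.2 434.3]
pl1 [397.6 434.3]
pl0 [512.8 434.3]
barF [315.7 244.8]
barB [316.1 137.2]
sleeve [323.5 202. ]
roofR [702.1 300.4]
fasR [686.4 523.4]
fasRi [686.2 502.9]
cell -25 [398.7 483.9]
cell 22 [399. 347.]
cell 25 [399.1 337.3]
```

Bay 1 at col 398 (LED 399, plates symmetric about 397) against the cell at col 396: yaw and x agree, and the cell should go about 1 mm towards dock -y. I'll apply that shift and insert with forces reported.

```bash
sed -i "s/^DP=.*/DP=[590.6,-113.2,0.184]/" h.py
cat >> h.py <<'E'
def step(xm,bay,zm,deg,sp=40,th=None):
    t=np.radians(deg); st=bot.movel(tcp_for(minus2c(xm,BY[bay],zm,t),t),down_R(t,DP[2]),max_speed=sp,threshold=th)
    s=bot.get_state(); print((xm,zm,deg),'stopped' if st else '','F',np.round(Rn.from_euler('z',-DP[2]).apply(s['contact_force']),1),'open',round(s['opening'],3)); return st
def insert(bay):
    step(-58,bay,60,20,80); step(-58,bay,42,20,40,15)
    for w in [(-66,42,20),(-72.5,42,20),(-72.5,39,10),(-72.5,36,0),(-72.5,30,0)]:
        if step(w[0],bay,w[1],w[2],40,25): return False
    step(-72.5,bay,25.3,0,25,12)
    return True
def release(bay):
    bot.grip(0.45); p=bot.get_state()['tcp_pos']; bot.movel([*p[:2],p[2]+60],max_speed=100)
E
python3 - <<'E'
from h import *
print(insert(1), bot.get_state()['t'])
snap('wrist','ins1')
E
```

```text
(-58, 60, 20)  F [ 0.2 -0.  -0.4] open 0.281
(-58, 42, 20)  F [0.7 1.5 3.7] open 0.281
(-66, 42, 20)  F [ 3.  -0.8 -1. ] open 0.283
(-72.5, 42, 20)  F [ 2.9 -0.7 -0.2] open 0.283
(-72.5, 39, 10)  F [ 3.3 -0.5  0.6] open 0.282
(-72.5, 36, 0)  F [ 3.3 -0.2  0.6] open 0.284
(-72.5, 30, 0)  F [ 4.  -1.4 -2.9] open 0.287
(-72.5, 25.3, 0) stopped F [-0.   0.7  4.6] open 0.287
True 20.9083
```

Run:
```python
from h import *
s=bot.get_state(); print(s['tcp_pos'], tcp_for(minus2c(-72.5,-26,25.3,0),0), s['contact_force'])
m,im=snap('wrist','ins1b'); cv2.imwrite('pics/ins1.png',cv2.resize(im[140:400,80:480],None,fx=2,fy=2,interpolation=cv2.INTER_CUBIC))
```

```text
[ 548.97158141 -147.53005614   16.10369313] [ 548.65886512 -147.45187886   15.3       ] [-0.06404809  0.18412151  5.4535785 ]
```

View pics/ins1.png

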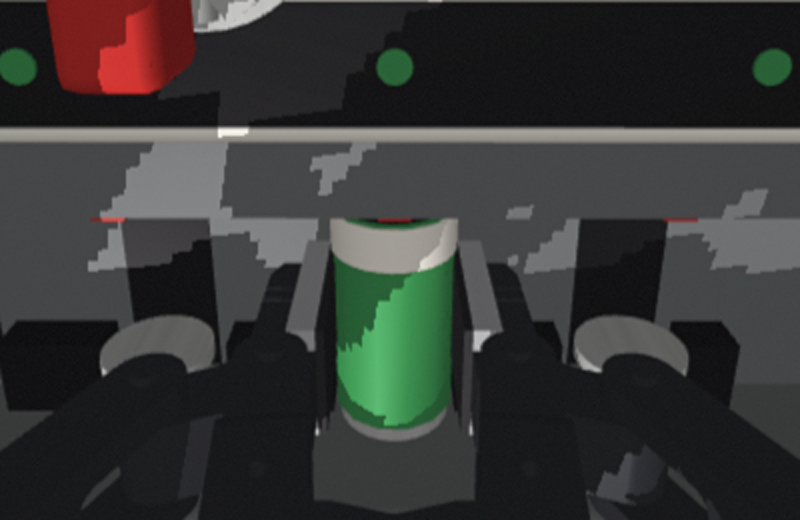

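The cell lies in the bay on the floor, centred at col 394 (LED 395, neighbouring plates average 394.5), with its plus rim at the lip. Releasing it and checking.

Run:
```python
from h import *
release(1); bot.dwell(.2)
p=bot.get_state()['tcp_pos']; bot.movel([p[0]-10,p[1],160])
m,im=snap('wrist','rel1'); cv2.imwrite('pics/rel1.png',cv2.resize(im[120:420,80:480],None,fx=2,fy=2,interpolation=cv2.INTER_CUBIC))
for s in (-25,22): print(w2p(m,dockT(DP)((-39+s,-26,38)))[0]*2-[160,240])
print(bot.get_state()['t'])
```

```text
[401.83606827 172.87385351]
[402.3007229   52.44030371]
23.0083
```

View pics/rel1.png

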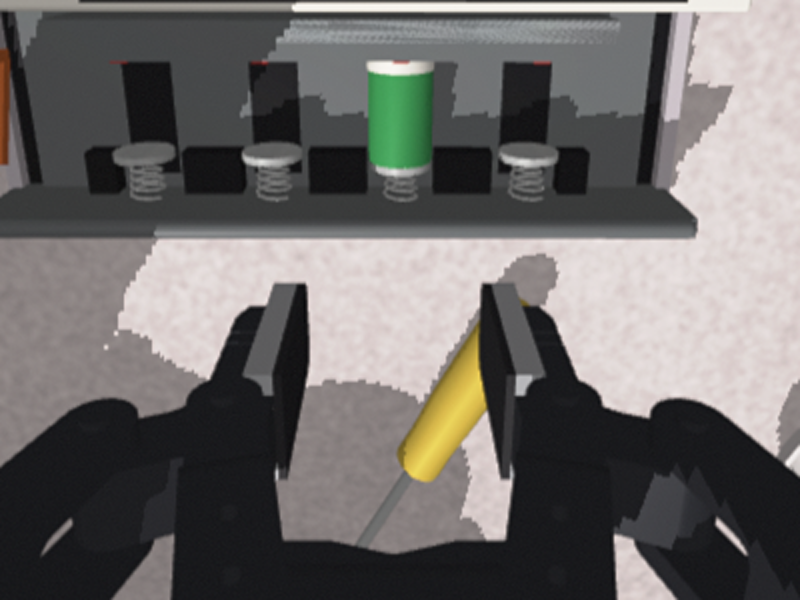

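Seated in bay 1: the band is partly under the lip, the cell is straight, and the plate is held in. Next cell goes to bay 2, with a fresh look at the mat first.

```bash
cat >> h.py <<'E'
def look():
    bot.grip(.75); bot.move_ptp([545,255,230],down(0.0)); m,im=snap('wrist','matN')
    cs=[c for c in cells(m,im) if 40<c[2]<60]
    for c in cs: print('cell',c)
    return cs
def do(bay,k=0):
    cs=look(); c=min(cs,key=lambda c:c[0][1]); o=pick((*c[0],float(c[1]))); print('grip',o)
    if o is None or o<.2: return False
    hover(bay); print('hover open',bot.get_state()['opening'])
    m,im=snap('wrist',f'hov_b{bay}'); cs=cells(m,im,z=60); print(cs)
    ok=insert(bay); snap('wrist',f'ins_b{bay}'); 
    if ok:
        release(bay); p=bot.get_state()['tcp_pos']; bot.movel([p[0]-10,p[1],160]); snap('wrist',f'rel_b{bay}')
    print(ok,bot.get_state()['t']); return ok
E
python3 - <<'E'
from h import *
p=bot.get_state()['tcp_pos']; bot.movel([p[0],p[1],220])
if do(2):
    _,a=load('hov_b2');_,b=load('rel_b2'); cv2.imwrite('pics/b2.png',np.hstack([cv2.resize(a,(400,300)),cv2.resize(b,(400,300))]))
else: print('FAIL')
E
```

```text
cell (array([463.74154592, 216.50753391]), np.float32(0.36804646), np.float32(51.364197), 26.522010803222656)
cell (array([470.26286888, 317.23308945]), np.float32(-0.7160897), np.float32(51.11105), 27.052799224853516)
fine (array([465.06060672, 217.13454854]), np.float32(0.3716766), np.float32(51.140114), 26.147216796875)
fine (array([464.99838734, 216.91904211]), np.float32(0.35746112), np.float32(51.16313), 25.93128776550293)
grip 0.28492122789190416
hover open 0.28214977384838646
[(array([540.92972755, -94.0429486 ]), np.float32(0.18489525), np.float32(54.92742), 32.35569381713867), (array([ 554.61468673, -137.20860493]), np.float32(0.18081233), np.float32(37.69532), 22.51140022277832)]
(-58, 60, 20)  F [ 0.1 -0.3  0.2] open 0.286
(-58, 42, 20)  F [-0.8 -0.7  3.7] open 0.284
(-66, 42, 20)  F [ 1.9 -0.1 -0.9] open 0.289
(-72.5, 42, 20)  F [ 3.5 -0.4 -0.4] open 0.286
(-72.5, 39, 10)  F [ 3.2 -0.7  1.9] open 0.285
(-72.5, 36, 0)  F [ 3.3 -0.5  0.7] open 0.284
(-72.5, 30, 0)  F [ 4.6 -0.3 -2.8] open 0.281
(-72.5, 25.3, 0) stopped F [0.6 0.2 5.8] open 0.279
True 43.225
```

Run:
```python
from h import *
p=bot.get_state()['tcp_pos']; bot.movel([p[0],p[1],220])
if do(0):
    _,b=load('rel_b0'); cv2.imwrite('pics/b0.png',cv2.resize(b,(800,600),interpolation=cv2.INTER_CUBIC))
else: print('FAIL')
```

```text
cell (array([470.24801755, 317.24767947]), np.float32(-0.7160567), np.float32(51.111683), 27.053091049194336)
fine (array([471.45957661, 316.34937763]), np.float32(-0.7178076), np.float32(51.104424), 26.02427101135254)
fine (array([471.64383578, 316.42465878]), np.float32(-0.702277), np.float32(51.111893), 25.678234100341797)
grip 0.2833449445891621
hover open 0.2837482533786433
[(array([ 561.55551672, -196.33981991]), np.float32(0.18223453), np.float32(55.48505), 32.91905212402344), (array([ 557.3612318 , -152.52618355]), np.float32(0.18819766), np.float32(38.250088), 21.977092742919922), (array([ 548.67799568, -109.15060091]), np.float32(0.184164), np.float32(37.108845), 24.042112350463867)]
(-58, 60, 20)  F [-0.8  0.3 -0.5] open 0.281
(-58, 42, 20)  F [0.4 1.3 3.8] open 0.282
(-66, 42, 20)  F [ 2.7 -0.9 -0.9] open 0.284
(-72.5, 42, 20)  F [ 3.2 -1.   0.2] open 0.283
(-72.5, 39, 10)  F [ 3.1 -0.6  1.4] open 0.287
(-72.5, 36, 0)  F [ 3.2 -1.4  0.6] open 0.28
(-72.5, 30, 0)  F [ 4.1 -0.8 -2.3] open 0.282
(-72.5, 25.3, 0) stopped F [0.5 0.2 5.2] open 0.28
True 61.925
```

View pics/b0.png

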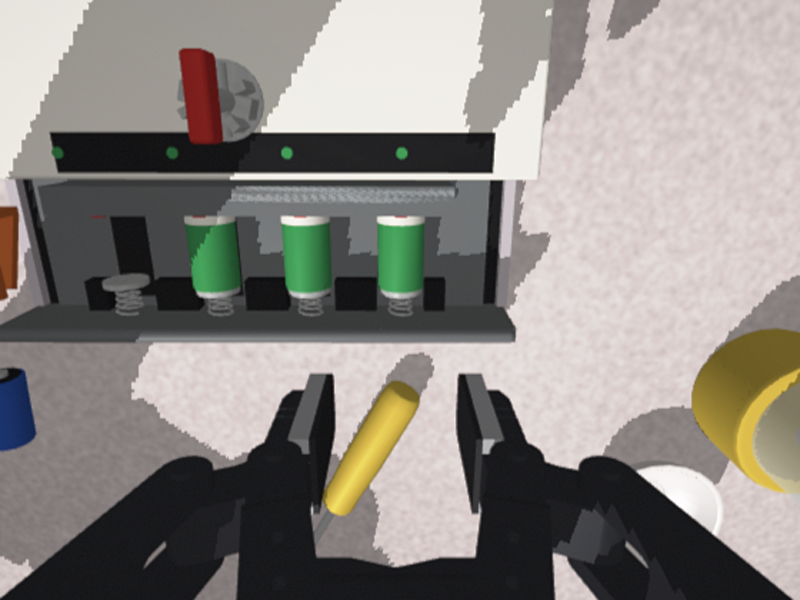

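All three are seated (green at (215,255), (307,255), (401,255)), and bay 3 stays empty because only three cells exist. Next is the pin.

Run:
```python
from h import *
y=DP[2]; P=dockT(DP)((34,0,0))[0]
for a in (0,np.pi,-np.pi):
    print(a,[None if (q:=solve_ik([P[0],P[1],z],down(y+a+t))) is None else np.round(q,2) for z,t in((150,0),(83,0),(103,1.31))])
p=bot.get_state()['tcp_pos']; bot.movel([p[0],p[1],200])
bot.grip(.45,60)
bot.move_ptp([P[0],P[1],170],down(y)); bot.movel([P[0],P[1],120],max_speed=100)
m,im=snap('wrist','pin1'); cv2.imwrite('pics/pin1.png',cv2.resize(im,(800,600),interpolation=cv2.INTER_CUBIC))
```

```text
0 [array([-0.29,  0.54, -0.08,  0.96,  0.  ,  2.67]), array([-0.29,  0.6 , -0.15,  0.82,  0.  ,  2.67]), array([-0.29,  0.58, -0.13,  0.86,  0.  ,  1.36])]
3.141592653589793 [array([-0.29,  0.54, -0.08,  0.96,  0.  , -0.47]), array([-0.29,  0.6 , -0.15,  0.82,  0.  , -0.47]), array([-0.29,  0.58, -0.13,  0.86,  0.  , -1.78])]
-3.141592653589793 [array([-0.29,  0.54, -0.08,  0.96,  0.  , -0.47]), array([-0.29,  0.6 , -0.15,  0.82,  0.  , -0.47]), array([-0.29,  0.58, -0.13,  0.86,  0.  , -1.78])]
```

View pics/pin1.png

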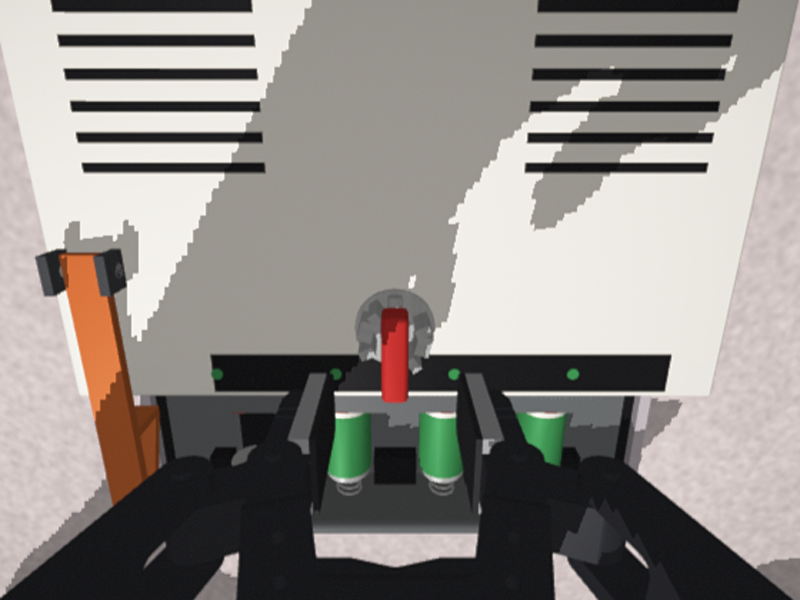

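The bar is at col 395, centred between the jaws. Gripping, lifting, turning and parking it.

Run:
```python
from h import *
y=DP[2]; P=dockT(DP)((34,0,0))[0]
def rep(n):
    s=bot.get_state(); print(n,'t',round(s['t'],2),'z',s['tcp_pos'].round(1) if hasattr(s['tcp_pos'],'round') else s['tcp_pos'],'yaw',round(s['orientation'][2]-y,3),'F',np.round(s['contact_force'],1),'M',np.round(s['wrist_torque'],2),'o',round(s['opening'],3))
print(bot.movel([P[0],P[1],83],max_speed=60,threshold=15)); rep('down')
bot.grip(0,60); rep('grip')
bot.movel([P[0],P[1],103],max_speed=30); rep('lift')
for t in np.linspace(0,1.31,7)[1:]:
    bot.movel([P[0],P[1],103],down(y+t),max_speed=30); rep(f'turn{t:.2f}')
bot.movel([P[0],P[1],96],max_speed=20); rep('lower')
```

```text
False
down t 64.58 z [ 624.2 -107.    83. ] yaw 0.0 F [0.2 0.4 0.4] M [-0.03 -0.02  0.04] o 0.454
grip t 64.95 z [ 624.4 -107.2   83.6] yaw -0.0 F [-0.3 -0.4  3.3] M [-0.04  0.12 -0.03] o 0.097
lift t 65.77 z [ 624.3 -107.1  103. ] yaw -0.0 F [ 3.3 -1.7 -3.1] M [-0.41 -0.85  0.02] o 0.098
turn0.22 t 66.13 z [ 624.3 -107.1  102.9] yaw 0.216 F [ 4.7 -2.3 -3.9] M [-0.44 -0.92 -0.  ] o 0.097
turn0.44 t 66.5 z [ 624.3 -107.1  103.1] yaw 0.433 F [ 4.  -2.  -3.3] M [-0.43 -1.    0.01] o 0.094
turn0.66 t 66.87 z [ 624.3 -107.1  103.1] yaw 0.65 F [ 4.  -2.2 -4.2] M [-0.48 -0.97 -0.01] o 0.094
turn0.87 t 67.23 z [ 624.2 -107.1  103.1] yaw 0.869 F [ 4.7 -2.7 -3.9] M [-0.5  -1.05  0.  ] o 0.099
turn1.09 t 67.6 z [ 624.2 -107.1  103.1] yaw 1.087 F [ 4.5 -1.8 -5.2] M [-0.45 -1.   -0.  ] o 0.096
turn1.31 t 67.97 z [ 624.2 -107.1  103. ] yaw 1.305 F [ 4.6 -3.3 -3.8] M [-0.54 -1.01  0.01] o 0.094
lower t 68.47 z [ 624.3 -107.1   96.5] yaw 1.309 F [ 3.3 -2.1  1.4] M [-0.49 -0.64 -0.03] o 0.1
```

Run:
```python
from h import *
y=DP[2]; P=dockT(DP)((34,0,0))[0]
bot.grip(.4); print(bot.get_state()['tcp_pos'],bot.get_state()['opening']); bot.movel([P[0],P[1],170],max_speed=100); bot.movel([P[0]-40,P[1],200],down(y))
m,im=snap('wrist','pin2'); cv2.imwrite('pics/pin2.png',cv2.resize(im,(800,600),interpolation=cv2.INTER_CUBIC))
for z in(97,110):
  for a in(-17,17): print(z,(w2p(m,dockT(DP)((34+a*np.cos(1.31),a*np.sin(1.31),z)))[0]/.7).round(1))
```

```text
[ 623.21565574 -106.5392911    95.53985753] 0.39535957118184656
97 [446.3 225.7]
97 [378.5 207.6]
110 [448.9 231.1]
110 [377.6 212.1]
```

View pics/pin2.png

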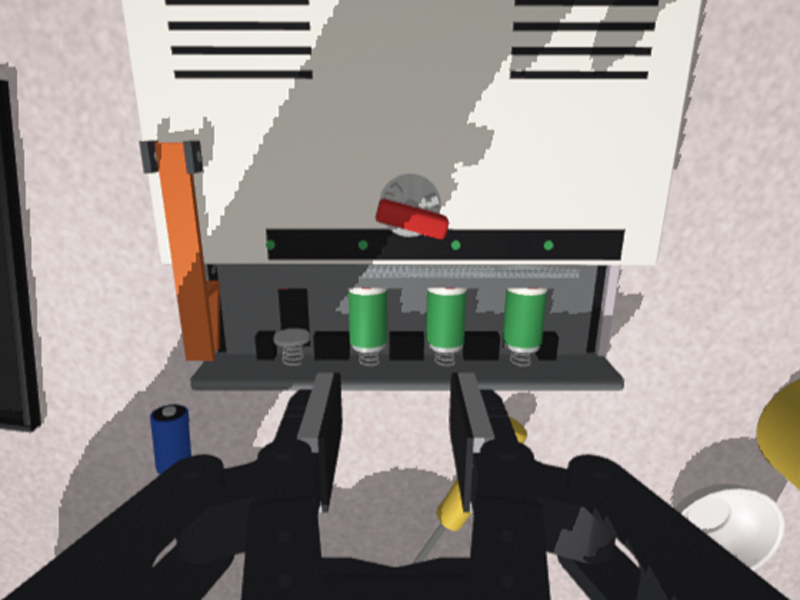

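Bar turned as planned: its ends at (378,208) and (448,229) match 1.31 rad at the raised height. Next I'll push the tray with shut fingers, tilted back, left of the screwdriver.

Run:
```python
from h import *
y=DP[2]; th=np.radians(30); Y=18
W=lambda x,z: dockT(DP)((x,Y,z))[0]
bot.grip(0,40)
bot.move_ptp(W(-128,150),down_R(th,y)); bot.movel(W(-128,40),max_speed=100)
def rep(n):
    s=bot.get_state(); d=Rn.from_euler('z',-y).apply(np.array(s['tcp_pos'])-[DP[0],DP[1],0]); print(n,round(s['t'],2),d.round(1),np.round(s['contact_force'],1))
rep('start')
for x in (-90,-70,-50,-38,-30,-25,-21,-18):
    st=bot.movel(W(x,40),max_speed=40,threshold=30); rep((x,st))
    if st: break
snap('scene','sc_push')
```

```text
start 73.72 [-127.6   17.7   40.3] [-0.4  0.4  0. ]
(-90, False) 74.82 [-90.   18.2  40. ] [-0.5 -0.6  0.7]
(-70, False) 75.47 [-69.3  17.9  40.3] [-0.5  0.5 -0.5]
(-50, False) 76.12 [-49.4  18.   40.2] [ 0.4 -0.8 -0.3]
(-38, False) 76.57 [-37.3  17.9  40.2] [-1.   0.4 -0.1]
(-30, False) 76.92 [-29.3  17.9  40.2] [-0.4  0.3  0.2]
(-25, False) 77.19 [-24.5  17.9  40.2] [-0.2  0.   0.1]
(-21, False) 77.44 [-20.7  18.   40.1] [-0.6 -0.2 -0.1]
(-18, False) 77.69 [-20.3  18.2  38.8] [-9.1 -2.7  4.4]
```

Run:
```python
from h import *
y=DP[2]; th=np.radians(30); Y=18
W=lambda x,z: dockT(DP)((x,Y,z))[0]
print(bot.movel(W(-14,40),max_speed=20,threshold=25)); s=bot.get_state(); print(s['contact_force'],s['tcp_pos'])
bot.movel(W(-60,40),max_speed=100); bot.movel(W(-75,200),max_speed=150)
bot.move_ptp([P:=W(-60,230)][0],down(y))
m,im=snap('wrist','end'); a=cv2.resize(im,(800,600),interpolation=cv2.INTER_CUBIC); cv2.imwrite('pics/end.png',a)
for q in [(-13,140,53),(-13,-140,53),(-88,0,53)]: print((w2p(m,dockT(DP)(q))[0]/.7).round())
```

```text
False
[-21.27701884  -5.35750813  11.36295661] [567.48645574 -98.57484465  37.18537399]
[199. 183.]
[656. 183.]
[425. 298.]
```

View pics/end.png

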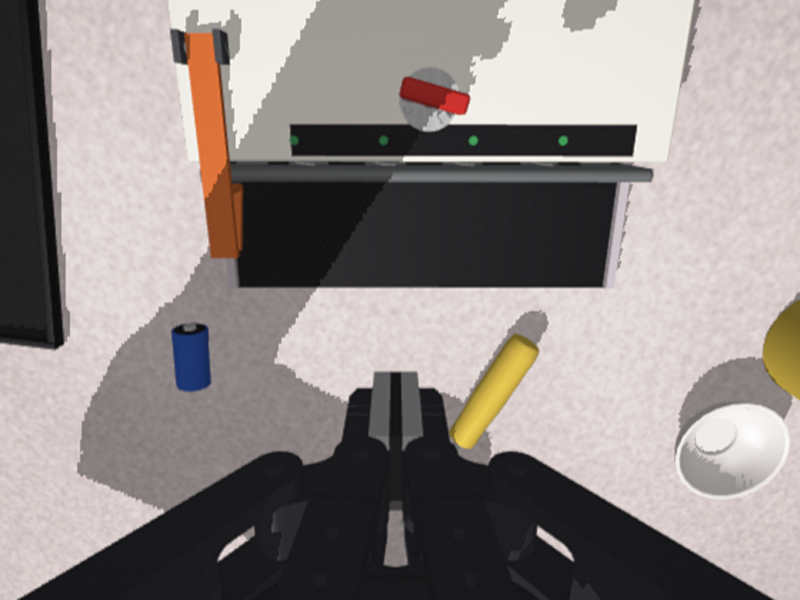

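The fascia's outer edge at row 181 matches home (183 predicted), and the pin is still parked at (435,96). I still need to check that the catch has dropped: compare its tip with the earlier at-rest view, and look at the scene camera.

Run:
```python
from h import *
bot.movel([400,-120,300])
for f,pts in(('pin2',[(187,360),(213,360)]),('end',[(212,258),(240,257)])):
    m,_=load(f)
    for u,v in pts: print(f,Rn.from_euler('z',-DP[2]).apply(p2w(m,u*.7,v*.7,60)-[DP[0],DP[1],0]).round(1))
a=cv2.imread('pics/scene_raw.png'); m,b=snap('scene','sc_end')
c=lambda i:cv2.resize(i[195:265,215:305],(400,311),interpolation=cv2.INTER_CUBIC)
cv2.imwrite('pics/sc_cmp.png',np.hstack([c(a),c(b)]))
h=[cv2.inRange(cv2.cvtColor(i,cv2.COLOR_BGR2HSV),(5,150,100),(16,255,255))[195:265,215:305] for i in(a,b)]
for k in h: ys,xs=np.nonzero(k); print(len(xs),xs.min()+215,xs.max()+215,ys.min()+195,ys.max()+195,xs.mean(),ys.mean())
```

```text
pin2 [-60.6 135.8  60. ]
pin2 [-60.6 119.9  60. ]
end [-58.9 135.1  60. ]
end [-58.3 117.3  60. ]
151 256 285 211 239 58.90728476821192 27.556291390728475
105 256 282 218 239 54.51428571428571 32.02857142857143
```

View pics/sc_cmp.png

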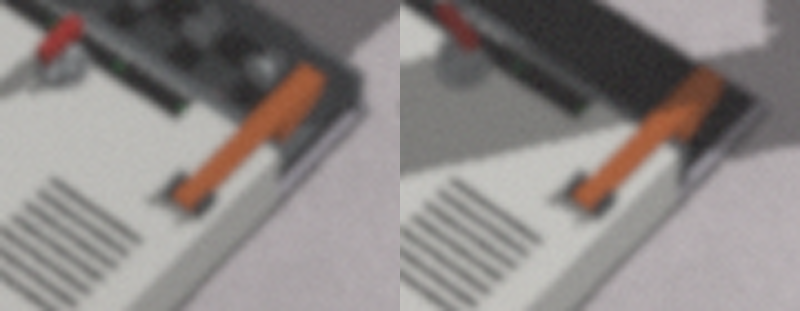

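```bash
python3 -c "
from h import *
bot.sign_off(); print(bot.get_state()['t'])"
```

```text
the job is handed in; nothing more can be done
the job is handed in; nothing more can be done
```

The job is done and handed in. There were only three green cells, and they are seated in bays 0, 1 and 2. The pin is parked and the tray is pushed home.

**Cells:** each insertion ended on the bay floor, at a limit of 12 N change in force. A picture after the last one showed all three straight, with their white bands partly under the lip and their plates held in. Bay 3 is empty. The blue and pink look-alikes were not touched.

**Pin:** lifted about 19 mm, turned 1.31 rad, lowered and released. In the final picture its bar still lies across at the parked angle. I saw no sign of slip.

**Tray and catch:** the fascia reached its stop at about 21 N. Its outer edge showed at image row 181, against 183 predicted for fully home. The catch tip is within about 2.5 mm of where it was at rest. A catch left lifted would have shifted the other way, so I take it to be down in front of the fascia. I judged this from the pictures only and did not pull on the tray to test it.

The arm was clear of everything at hand-in, and the clock was around 80 s, well under the 210 s limit. No check failed or disagreed.

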